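# Home a measuring stage with its crank handwheel and hold it

### The job

Set the positioning stage on the measuring bench: wind its crank handwheel clockwise (seen from above) until the carriage comes up against its stop, then wind it back counter-clockwise exactly two full turns. Finish with the crank handle still gripped, holding the wheel steady there (do not let go at the end), and leave the other things on the bench where they are.

Things in the scene. Friction and masses are not known exactly. Their poses are not given: they have to be found in the camera images.
- handwheel (a joint): turn of the flat aluminium handwheel (114 mm across, vertical axis, on the stage's white gearbox), rad: 0 = carriage on its stop, a hard end; grows counter-clockwise seen from above, 2 pi a turn, free to 22. Starts 0.3 to 0.9 turn open. Turns with about 0.06 N m (1.5 N at the handle), stays where left. Counter-clockwise moves the carriage away from the gearbox, 8 mm a turn
- wheel_hub (a point): point on the handwheel's vertical axis at the height of the rim's top, 84 mm above the bench; it does not move
- crank_handle: black upright crank handle on the wheel's rim: round grip 22 mm thick, 59 mm tall, spinning freely about its own vertical axis, so a gripper can keep its orientation while cranking. Origin on its axis half-way up, 114 mm above the bench, 30 mm above the wheel rim, 50 mm from the wheel's axis; goes round with the wheel. Its yaw means nothing
- stage_base: the stage, bolted down: steel base plate 370 x 120 mm, white gearbox (90 x 90, 62 mm tall) under the handwheel, slide beyond it. Origin at bench level under the wheel's axis; +x runs along the slide, away from the wheel (plate from -70 to +300 mm). At wheel 0 the crank handle stands on the -x side of the wheel's axis
- carriage_top (a point): centre of the aluminium carriage's top (90 x 110 mm, 50 mm above the bench), which carries a bolted-on aluminium ring 68 mm across, up to 80 mm above the bench; 175 mm along the stage's +x from the wheel's axis when against the steel stop block, more when wound out
- turned_ring: bystander: loose aluminium ring 84 mm across, 45 mm tall, origin under its centre; not to be disturbed
- parts_bin: bystander: loose blue open bin 100 x 140 x 55 mm, origin under its centre; not to be disturbed
- plug_gauge: bystander: loose steel plug gauge standing upright, 40 mm across at the foot, 80 mm tall, origin under its centre; not to be disturbed
- gauge_case: bystander: loose wooden case 90 x 130 x 35 mm, origin under its centre; not to be disturbed

How it is judged:
On the way:
1. the wheel is wound clockwise to its stop (value of joint handwheel below 0.08 rad), for 0.2 s.
At the end, for the whole second after the job is handed in: after having been at the stop, the wheel stands two turns (12.57 rad) from it within 0.21 rad (12 degrees) and still, the fingers grip the crank handle (contact force over 2.5 N, grasp point within 20 mm of its axis), and no bystander is more than 20 mm from where it was (value of joint handwheel between 12.356 and 12.776 rad and velocity of joint handwheel between -0.15 and 0.15 rad/s and contact force between the fingers and crank_handle above 2.5 N and horizontal distance between the grasp point and crank_handle below 0.02 m and distance of each of turned_ring, parts_bin, plug_gauge, gauge_case from where it was at the start of the episode below 0.02 m); the arm keeps its last pose, push and grip.
It fails at once if a bystander is pushed away or knocked over (distance of any of turned_ring, parts_bin, plug_gauge, gauge_case from where it was at the start of the episode above 0.03 m or angle between plug_gauge's own z axis and vertical above 0.5 rad).
It also fails if it takes over 58 s, if anything falls off the work surface, if the arm or the gripper's body presses on something with over 40 N, if the wrist force passes 120 N, or if a joint passes its speed limit or range.

### The arm

A 7-joint arm with a two-finger parallel gripper is mounted at the origin on the work surface. World frame = base frame: x ahead of the robot, y to its left, z up, the work surface at z = 0. Lengths are in m, angles in rad, forces in N, time in s.
With the tool pointing down it reaches from about 0.35 to 0.9 m from the base axis. Payload 8.1 kg.
Tool frame: the origin (TCP) lies between the finger pads; the fingertips stand 19 mm ahead of it and the grasp point (between the pads) is the TCP (manip.tips_ahead is the distance from the TCP to the fingertips, in m); z points along the fingers, y is the line along which they close (so a half turn about z gives the same grasp; the last joint's range is limited). The gripper opens to 85 mm and grips with 20 to 120 N. Pads are 22 mm wide; open, the fingers measure 114 mm over their backs; the gripper's body (76 mm by 85 mm) begins 54 mm behind the grasp point. The pads swing forward as they close: fully open they stand 13 mm farther back than shut.
Start: joints at [-1.444, 0.434, 0.025, 1.573, -0.012, 1.134, -0.075], TCP at [0.142, 0.609, 0.25] pointing down, gripper open.
Joint ranges: [-2.62, 2.62], [-0.44, 2.09], [-1.27, 1.32], [0.08, 2.57], [-1.32, 4.46], [0.12, 2], [-2.74, 2.74]. Speed limits (rad/s): [2.22, 2.22, 3.01, 3.01, 3.14, 3.14, 3.14].

### API

Orientations are given as a rotation vector (axis times angle).
In Python, from cell import manip gives the robot as it stands. The module is installed in compiled form; this text tells all that it offers.
- The arm moves only by the shell command python3 -m pendant 'ROWS' [FORCE]. ROWS is text: rows parted by semicolons, each of 7 numbers parted by spaces: the turn, a rotation vector about the tool's x, y, z in degrees, then the shift along the tool's x, y, z in m, then the opening, from -1 (shut) to 1 (fully open). A call has 1 to 8 rows; each row is the pose to reach, as a shift and turn from the pose commanded when the call began, along the tool's axes at that moment; what a row does not reach only later rows make up. A row lasts 1/12 s, in which the tool goes at most 41.7 mm and 7.16 degrees, less where a joint would pass 70% of its speed; a pose out of reach is approached as far as the arm can. A call with a gripper value outside its range is refused whole. The fingers move at their own pace and stop on an object; FORCE is the grip in N (left out, the last holds). Time passes only in rows, so rows that repeat a pose let the fingers close. It gives the time, the measured TCP pose, the force, the opening and the grip force at its end, in the units of the state.
- manip.get_state(): the state, without advancing time (a new reading comes with each control period).
- manip.snapshot(name): name is "side" or "top" or "wrist"; returns a dict with "img" (400x640x3 uint8, red, green, blue), "fx", "fy", "cx", "cy" (pixels), "eye" and "attitude" of the camera in the world. Camera axes: x right, y down, z forward; pixel columns grow to the right and rows downward; lengths in m; the calibration is good to about 2 mm. A picture is of the moment at which its call begins. There is no depth.
- manip.job_done(): hands the job in; it is judged then, once.
The state is a dict: "t": time; "joints": joint angles; "dq": joint speeds; "tau": joint torques, N m; "ee_pos": TCP position; "tool_rot": TCP orientation; "wrist_force": force on the tool from outside, world axes, zero at the start; "torque": the same for the moment, N m; "width": finger opening in m; "finger_force": force on a finger pad.
Only numpy, scipy, OpenCV 4.12 (cv2) and the standard library are available. Lean on these libraries where they do the work, as an engineer would, in place of code of your own. Each camera call takes 0.05 s, during which the arm holds its last target. There are 200 camera calls.

## Working session

There is one attempt and no reset: what is moved stays moved. The work goes in short steps, Python scripts to look and compute and a shell command to move; the robot and the scene stay as the last step left them, time stands still between calls to the robot, and variables do not carry over. Pictures are saved under pics/ and viewed, at most 10 in all, crops included, and the job is handed in when it is done.

```bash
mkdir -p pics; python3 - <<'E'
from cell import manip
import cv2,pickle
d={}
for n in("side","top","wrist"):
    s=manip.snapshot(n); d[n]=s; cv2.imwrite(f"pics/{n}0.png",s["img"][:,:,::-1])
    print(n,s["fx"],s["cx"],s["cy"],s["eye"],s["attitude"])
pickle.dump(d,open("s0.pkl","wb"))
print(manip.get_state())
E
```

```text
side 422.015116052909 319.4018939672703 191.07859513669797 [0.47723731 0.81592509 0.65802914] [-0.1991009   2.74137111 -1.3920509 ]
top 510.85694023834856 311.39558106792174 198.35314211785794 [0.51931356 0.05818885 1.06366129] [-2.21024844  2.15961811 -0.0990412 ]
wrist 282.0651586689755 316.4956469972584 197.17253520076875 [0.06809057 0.62741096 0.37226977] [2.26131679 1.79476685 0.2774288 ]
{'t': 0.15, 'joints': array([-1.44364906,  0.43505335,  0.02499331,  1.57387029, -0.01158345,
        1.13401506, -0.0750786 ]), 'dq': array([ 0.00053319, -0.00111702,  0.00087916, -0.002765  ,  0.00025274,
       -0.00035629,  0.00107513]), 'tau': array([ 1.31168686e-03, -6.70884490e+01,  1.02577351e+00, -3.16449559e+01,
        1.56711572e-02,  9.16079240e-03,  2.26744839e-05]), 'ee_pos': array([0.14230969, 0.60821568, 0.24971931]), 'tool_rot': array([-3.60181994e-01, -3.12087128e+00,  1.88723187e-03]), 'wrist_force': array([ 0.03103555, -0.36301047, -0.03938172]), 'torque': array([-0.03690887,  0.00599672,  0.01929791]), 'finger_force': 0.0, 'width': 0.08553759203550985}
```

View pics/top0.png

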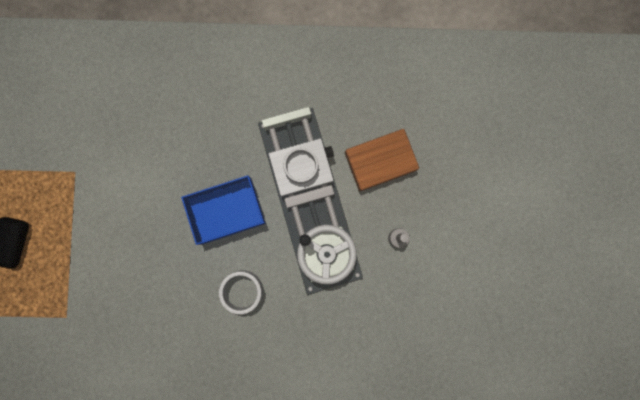

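View pics/side0.png

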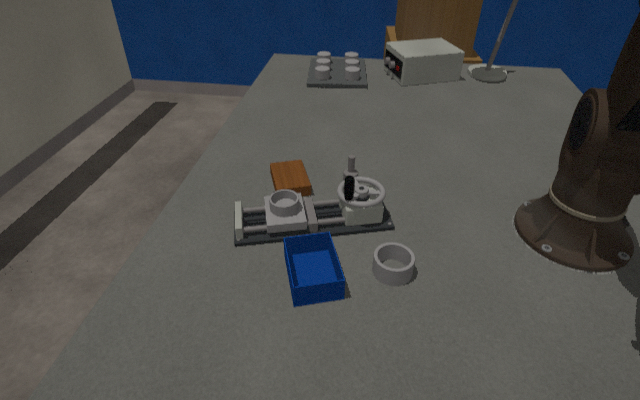

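```bash
python3 - <<'E'
import cv2,pickle,numpy as np
d=pickle.load(open("s0.pkl","rb"))
a=cv2.resize(d["top"]["img"][210:300,275:375],None,fx=4,fy=4,interpolation=cv2.INTER_CUBIC)
b=cv2.resize(d["side"]["img"][150:240,310:410],None,fx=4,fy=4,interpolation=cv2.INTER_CUBIC)
b=cv2.convertScaleAbs(b,alpha=1.5)
cv2.imwrite("pics/crop.png",np.hstack([a,b])[:,:,::-1])
E
cat > h.py <<'E'
import numpy as np,pickle
from scipy.spatial.transform import Rotation as R
def ray(s,p):
    return np.array(s["eye"]),R.from_rotvec(s["attitude"]).apply([(p[0]-s["cx"])/s["fx"],(p[1]-s["cy"])/s["fy"],1])
def atz(s,p,z):
    e,r=ray(s,p); return e+r*(z-e[2])/r[2]
def tri(s1,p1,s2,p2):
    e1,r1=ray(s1,p1);e2,r2=ray(s2,p2)
    k=np.linalg.lstsq(np.c_[r1,-r2],e2-e1,rcond=None)[0]
    a,b=e1+k[0]*r1,e2+k[1]*r2
    return (a+b)/2,np.linalg.norm(a-b)
def proj(s,P):
    v=R.from_rotvec(s["attitude"]).inv().apply(np.array(P)-s["eye"]); return v[:2]/v[2]*[s["fx"],s["fy"]]+[s["cx"],s["cy"]]
E
```

```text
(no output)
```

View pics/crop.png

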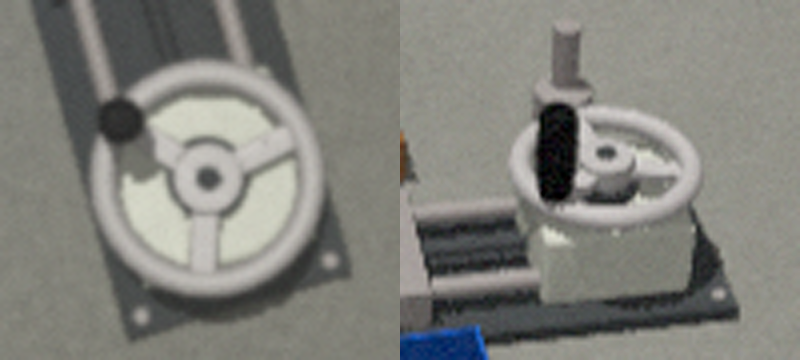

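The crop shows the hub at top (327,254.5) and side (361.3,188.3). The handle's top face is at top (305.3,240) and side (349.3,177.5).

```bash
python3 - <<'E'
from h import *
d=pickle.load(open("s0.pkl","rb"));T,S=d["top"],d["side"]
print("hub",tri(T,(327,254.5),S,(361.3,188.3)))
print("handle top",tri(T,(305.3,240),S,(349.3,177.8)))
h=atz(T,(327,254.5),.08);k=atz(T,(305.3,240),.1435)
print(h,k,np.linalg.norm((k-h)[:2]))
# slide axis: carriage ring, end plate centre
for n,p,z in(("ring",(301.5,167),.08),("endplate",(286,117),.05),("plug",(400,238),.04),("bin",(224,211),.0),("ringl",(240,294),.045),("case",(382,160),.035),("c1",(310,289.),.006),("c2",(357.5,275),.006)):
    q=atz(T,p,z);print(n,q.round(3),"dist from hub",np.linalg.norm((q-h)[:2]).round(3))
r=atz(T,(301.5,167),.08)-h
ax=np.arctan2(r[1],r[0]);ha=np.arctan2(*(k-h)[1::-1])
print("axis deg",np.degrees(ax),"handle deg",np.degrees(ha),"wheel est",((ha-ax-np.pi)%(2*np.pi)))
from cell import manip
s=manip.get_state();print(R.from_rotvec(s["tool_rot"]).as_matrix().round(3))
E
```

```text
hub (array([0.49164336, 0.01713595, 0.08678045]), np.float64(0.0004170886428778634))
handle top (array([0.5183488 , 0.05900802, 0.14183207]), np.float64(0.00020411602680579782))
[0.49166122 0.01685946 0.08      ] [0.51845227 0.05901211 0.1435    ] 0.04994603538627324
ring [0.659 0.07  0.08 ] dist from hub 0.176
endplate [0.765 0.104 0.05 ] dist from hub 0.286
plug [ 0.527 -0.13   0.04 ] dist from hub 0.151
bin [0.575 0.23  0.   ] dist from hub 0.228
ringl [0.41  0.185 0.045] dist from hub 0.187
case [ 0.684 -0.093  0.035] dist from hub 0.222
c1 [0.419 0.047 0.006] dist from hub 0.079
c2 [ 0.449 -0.05   0.006] dist from hub 0.079
axis deg 17.511113661372825 handle deg 57.561099717056756 wheel est 3.8405967756392947
[[-0.974  0.228 -0.   ]
 [ 0.228  0.974 -0.001]
 [-0.    -0.001 -1.   ]]
```

The hub is at (0.492,0.017) and the handle top at (0.518,0.059) with z 0.142. The radius comes out at 50 mm, and the wheel is about 3.84 rad open, so it all fits the text. Now moving to above the handle.

```bash
R="0 0 0 -0.24 -0.22 0 1"; python3 -m pendant '0 0 0 -0.03 -0.027 0 1;0 0 0 -0.06 -0.055 0 1;0 0 0 -0.09 -0.082 0 1;0 0 0 -0.12 -0.11 0 1;0 0 0 -0.15 -0.137 0 1;0 0 0 -0.18 -0.165 0 1;0 0 0 -0.21 -0.192 0 1;0 0 0 -0.24 -0.22 0 1' 60
python3 -m pendant '0 0 0 -0.03 -0.027 0 1;0 0 0 -0.06 -0.055 0 1;0 0 0 -0.09 -0.082 0 1;0 0 0 -0.12 -0.11 0 1;0 0 0 -0.15 -0.137 0 1;0 0 0 -0.18 -0.165 0 1;0 0 0 -0.21 -0.192 0 1;0 0 0 -0.24 -0.22 0 1'
python3 - <<'E'
from cell import manip
import cv2,pickle
from h import *
s=manip.get_state();Rm=R.from_rotvec(s["tool_rot"]);print(s["ee_pos"],s["joints"].round(2),Rm.as_matrix().round(3))
print(Rm.inv().apply(np.array([.5184,.059,.12])-s["ee_pos"]))
w=manip.snapshot("wrist");pickle.dump(w,open("w1.pkl","wb"))
cv2.imwrite("pics/w1.png",w["img"][:,:,::-1])
print(proj(w,[.5184,.059,.1435]),proj(w,[.4917,.017,.084]))
E
```

```text
t: 0.82
ee_pos: [0.3266, 0.3379, 0.2503]
tool_rot: [-0.36, -3.121, -0.0]
wrist_force: [0.7, 0.3, -0.5]
width: 0.0857
finger_force: 0.0
t: 1.48
ee_pos: [0.5101, 0.069, 0.2504]
tool_rot: [0.36, 3.121, 0.0]
wrist_force: [1.0, 1.7, 0.5]
width: 0.0855
finger_force: 0.0
[0.51014677 0.06904969 0.25036496] [-0.53  0.26  0.36  1.86 -0.1   1.04  1.22] [[-0.974  0.227  0.   ]
 [ 0.227  0.974  0.   ]
 [-0.     0.    -1.   ]]
[-0.01031321 -0.00794835  0.13036332]
[305.20176593 212.53261389] [262.48531793 177.80809438]
```

View pics/w1.png

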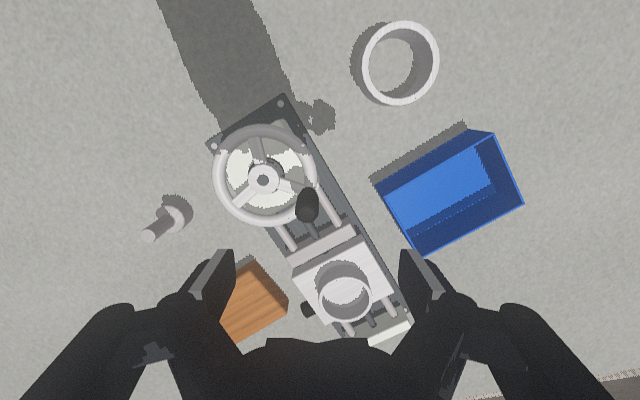

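The wrist view puts the hub at (263,179) and the handle at about (306,212). Both agree with the predictions, so I'm descending and gripping.

```bash
python3 -m pendant '0 0 0 -0.010 -0.008 0 1;0 0 0 -0.010 -0.008 0.03 1;0 0 0 -0.010 -0.008 0.06 1;0 0 0 -0.010 -0.008 0.09 1;0 0 0 -0.010 -0.008 0.11 1;0 0 0 -0.010 -0.008 0.125 1;0 0 0 -0.010 -0.008 0.130 1;0 0 0 -0.010 -0.008 0.130 1' 60
python3 -m pendant '0 0 0 0 0 0 0;0 0 0 0 0 0 -0.5;0 0 0 0 0 0 -1;0 0 0 0 0 0 -1;0 0 0 0 0 0 -1;0 0 0 0 0 0 -1;0 0 0 0 0 0 -1;0 0 0 0 0 0 -1' 60
python3 - <<'E'
from cell import manip
s=manip.get_state();print(s["ee_pos"],s["width"],s["finger_force"])
import numpy as np
Rm=np.array([[-.974,.227],[.227,.974]])
for a0,n in((57.6,8),(-62.4,7)):
    f=lambda a:.05*np.array([np.cos(np.radians(a)),np.sin(np.radians(a))])
    for i in range(1,n+1): print(a0-15*i,(Rm.T@(f(a0-15*i)-f(a0))).round(4))
E
```

```text
t: 2.2
ee_pos: [0.5165, 0.0607, 0.1192]
tool_rot: [-0.36, -3.118, 0.002]
wrist_force: [0.0, 0.5, 0.4]
width: 0.0857
finger_force: 0.0
t: 2.87
ee_pos: [0.5175, 0.0595, 0.1211]
tool_rot: [0.362, 3.12, -0.001]
wrist_force: [-2.6, -4.1, 7.8]
width: 0.0205
finger_force: 58.3
[0.51745228 0.05952703 0.12107667] 0.02052683176648366 58.31165313720703
42.6 [-0.0117 -0.0059]
27.6 [-0.0214 -0.0146]
12.600000000000001 [-0.0285 -0.0255]
-2.3999999999999986 [-0.0326 -0.0379]
-17.4 [-0.0334 -0.0509]
-32.4 [-0.0307 -0.0637]
-47.4 [-0.0248 -0.0754]
-62.4 [-0.0161 -0.0851]
-77.4 [ 0.0109 -0.0072]
-92.4 [ 0.0233 -0.0112]
-107.4 [ 0.0364 -0.012 ]
-122.4 [ 0.0491 -0.0093]
-137.4 [ 0.0608 -0.0034]
-152.4 [0.0705 0.0053]
-167.4 [0.0777 0.0162]
```

```bash
python3 -m pendant '0 0 0 -0.0117 -0.0059 0 -1;0 0 0 -0.0214 -0.0146 0 -1;0 0 0 -0.0285 -0.0255 0 -1;0 0 0 -0.0326 -0.0379 0 -1;0 0 0 -0.0334 -0.0509 0 -1;0 0 0 -0.0307 -0.0637 0 -1;0 0 0 -0.0248 -0.0754 0 -1;0 0 0 -0.0161 -0.0851 0 -1'
python3 - <<'E'
from cell import manip
import numpy as np
s=manip.get_state();v=s["ee_pos"][:2]-[.4917,.017];print(np.hypot(*v),np.degrees(np.arctan2(v[1],v[0])),s["wrist_force"],s["width"])
E
```

```text
t: 3.53
ee_pos: [0.5174, -0.03, 0.1213]
tool_rot: [0.364, 3.112, -0.005]
wrist_force: [5.7, -8.3, -2.0]
width: 0.0204
finger_force: 60.2
0.053599640444496804 -61.308854598101085 [ 5.71470302 -8.3131535  -2.02714748] 0.020354071675027695
```

```bash
python3 -m pendant '0 0 0 0.0109 -0.0072 0 -1;0 0 0 0.0233 -0.0112 0 -1;0 0 0 0.0364 -0.0120 0 -1;0 0 0 0.0491 -0.0093 0 -1;0 0 0 0.0608 -0.0034 0 -1;0 0 0 0.0705 0.0053 0 -1;0 0 0 0.0741 0.0105 0 -1;0 0 0 0.0777 0.0162 0 -1'
cat > st.py <<'E'
from cell import manip
import numpy as np
s=manip.get_state();v=s["ee_pos"][:2]-[.4917,.017];a=np.arctan2(v[1],v[0]);F=s["wrist_force"]
print("r",np.hypot(*v),"deg",np.degrees(a)%360,"Frad",F[:2]@v/np.hypot(*v),"Ftan",F[1]*np.cos(a)-F[0]*np.sin(a),"w",s["width"],s["finger_force"])
E
python3 st.py
python3 -m pendant '0 0 0 0 0 0 -1;0 0 0 0 0 0 -1;0 0 0 0 0 0 -1'; python3 st.py
```

```text
t: 4.2
ee_pos: [0.4471, 0.0009, 0.1215]
tool_rot: [0.365, 3.107, -0.011]
wrist_force: [23.7, -56.1, -17.1]
width: 0.0204
finger_force: 60.8
r 0.04744012904864287 deg 199.87354343681466 Frad -3.2365184881301894 Ftan 60.86437250332196 w 0.020433239819810954 60.77287495136261
t: 4.45
ee_pos: [0.4471, 0.0005, 0.1215]
tool_rot: [0.369, 3.108, -0.01]
wrist_force: [17.9, -33.2, -11.5]
width: 0.0207
finger_force: 60.9
r 0.04755070292781184 deg 200.3669777769736 Frad -5.258366344730481 Ftan 37.35811686447438 w 0.02068964496595011 60.864232778549194
```

At the stop: 37–60 N tangential, with the TCP at about 200° against about 197.6° predicted. It held for over 0.25 s. Next I'm working out the counter-clockwise rows.

```bash
python3 - <<'E'
import numpy as np
Rm=np.array([[-.974,.227],[.227,.974]])
f=lambda a:.05*np.array([np.cos(np.radians(a)),np.sin(np.radians(a))])
for a0 in(192.6,312.6,72.6):
    print(a0,";".join("0 0 0 %.4f %.4f 0 -1"%tuple(Rm.T@(f(a0+15*i)-f(a0))) for i in range(1,9)))
E
python3 -c "
from cell import manip;import cv2
s=manip.snapshot('side');cv2.imwrite('pics/stop.png',cv2.resize(s['img'][120:250,230:430],None,fx=4,fy=4)[:,:,::-1])"
```

```text
192.6 0 0 0 -0.0072 -0.0109 0 -1;0 0 0 -0.0169 -0.0196 0 -1;0 0 0 -0.0285 -0.0255 0 -1;0 0 0 -0.0413 -0.0282 0 -1;0 0 0 -0.0544 -0.0274 0 -1;0 0 0 -0.0668 -0.0234 0 -1;0 0 0 -0.0777 -0.0162 0 -1;0 0 0 -0.0864 -0.0065 0 -1
312.6 0 0 0 -0.0059 0.0117 0 -1;0 0 0 -0.0085 0.0244 0 -1;0 0 0 -0.0078 0.0375 0 -1;0 0 0 -0.0037 0.0499 0 -1;0 0 0 0.0034 0.0608 0 -1;0 0 0 0.0132 0.0695 0 -1;0 0 0 0.0248 0.0754 0 -1;0 0 0 0.0376 0.0780 0 -1
72.6 0 0 0 0.0130 -0.0007 0 -1;0 0 0 0.0254 -0.0048 0 -1;0 0 0 0.0364 -0.0120 0 -1;0 0 0 0.0451 -0.0217 0 -1;0 0 0 0.0509 -0.0334 0 -1;0 0 0 0.0536 -0.0461 0 -1;0 0 0 0.0529 -0.0592 0 -1;0 0 0 0.0488 -0.0716 0 -1
```

View pics/stop.png

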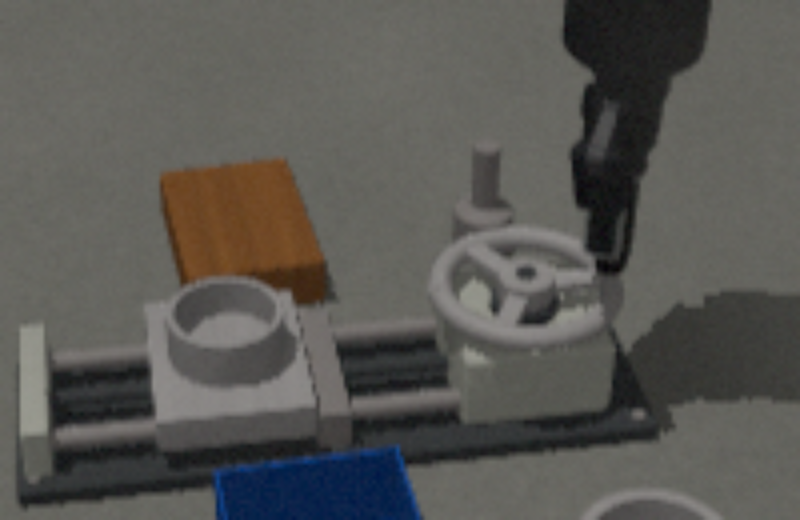

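The carriage (right edge about px 315) sits against the stop block (310–350), and the handle is held on the gearbox end of the rim near (605,260). Now winding counter-clockwise for the first turn.

```bash
python3 -m pendant '0 0 0 -0.0072 -0.0109 0 -1;0 0 0 -0.0169 -0.0196 0 -1;0 0 0 -0.0285 -0.0255 0 -1;0 0 0 -0.0413 -0.0282 0 -1;0 0 0 -0.0544 -0.0274 0 -1;0 0 0 -0.0668 -0.0234 0 -1;0 0 0 -0.0777 -0.0162 0 -1;0 0 0 -0.0864 -0.0065 0 -1';python3 st.py
python3 -m pendant '0 0 0 -0.0059 0.0117 0 -1;0 0 0 -0.0085 0.0244 0 -1;0 0 0 -0.0078 0.0375 0 -1;0 0 0 -0.0037 0.0499 0 -1;0 0 0 0.0034 0.0608 0 -1;0 0 0 0.0132 0.0695 0 -1;0 0 0 0.0248 0.0754 0 -1;0 0 0 0.0376 0.0780 0 -1';python3 st.py
python3 -m pendant '0 0 0 0.0130 -0.0007 0 -1;0 0 0 0.0254 -0.0048 0 -1;0 0 0 0.0364 -0.0120 0 -1;0 0 0 0.0451 -0.0217 0 -1;0 0 0 0.0509 -0.0334 0 -1;0 0 0 0.0536 -0.0461 0 -1;0 0 0 0.0529 -0.0592 0 -1;0 0 0 0.0488 -0.0716 0 -1';python3 st.py
```

```text
t: 5.17
ee_pos: [0.5273, -0.0232, 0.1214]
tool_rot: [0.367, 3.114, -0.007]
wrist_force: [6.8, -11.8, -0.5]
width: 0.0208
finger_force: 62.8
r 0.053698401643487936 deg 311.53809159474747 Frad 13.371538334012648 Ftan -2.7421994939393617 w 0.020788620146799226 62.78582990169525
t: 5.83
ee_pos: [0.5054, 0.0641, 0.1211]
tool_rot: [0.362, 3.12, -0.004]
wrist_force: [-2.0, -18.9, 13.8]
width: 0.0205
finger_force: 64.3
r 0.049033271914531086 deg 73.80754092143503 Frad -18.667441212386382 Ftan -3.3325739211722345 w 0.020484015412490935 64.2891776561737
t: 6.5
ee_pos: [0.4454, 0.0075, 0.1214]
tool_rot: [0.359, 3.113, 0.002]
wrist_force: [13.4, 4.2, -6.7]
width: 0.0205
finger_force: 62.0
r 0.04727912529323391 deg 191.59845315488383 Frad -13.97351766495155 Ftan -1.4299252855612181 w 0.020504777985732605 62.04670608043671
```

```bash
python3 -m pendant '0 0 0 -0.0072 -0.0109 0 -1;0 0 0 -0.0169 -0.0196 0 -1;0 0 0 -0.0285 -0.0255 0 -1;0 0 0 -0.0413 -0.0282 0 -1;0 0 0 -0.0544 -0.0274 0 -1;0 0 0 -0.0668 -0.0234 0 -1;0 0 0 -0.0777 -0.0162 0 -1;0 0 0 -0.0864 -0.0065 0 -1';python3 st.py
python3 -m pendant '0 0 0 -0.0059 0.0117 0 -1;0 0 0 -0.0085 0.0244 0 -1;0 0 0 -0.0078 0.0375 0 -1;0 0 0 -0.0037 0.0499 0 -1;0 0 0 0.0034 0.0608 0 -1;0 0 0 0.0132 0.0695 0 -1;0 0 0 0.0248 0.0754 0 -1;0 0 0 0.0376 0.0780 0 -1';python3 st.py
python3 -m pendant '0 0 0 0.0130 -0.0007 0 -1;0 0 0 0.0254 -0.0048 0 -1;0 0 0 0.0364 -0.0120 0 -1;0 0 0 0.0451 -0.0217 0 -1;0 0 0 0.0509 -0.0334 0 -1;0 0 0 0.0536 -0.0461 0 -1;0 0 0 0.0529 -0.0592 0 -1;0 0 0 0.0488 -0.0716 0 -1';python3 st.py
python3 -m pendant '0 0 0 -0.0015 -0.0027 0 -1;0 0 0 -0.0030 -0.0053 0 -1;0 0 0 -0.0030 -0.0053 0 -1;0 0 0 -0.0030 -0.0053 0 -1'; python3 st.py
python3 -c "
from cell import manip;import cv2
s=manip.snapshot('side');cv2.imwrite('pics/end.png',cv2.resize(s['img'][120:250,230:430],None,fx=4,fy=4)[:,:,::-1])"
```

```text
t: 7.17
ee_pos: [0.5272, -0.0233, 0.1214]
tool_rot: [0.367, 3.114, -0.007]
wrist_force: [7.0, -11.1, -1.4]
width: 0.0203
finger_force: 62.8
r 0.05369014258678004 deg 311.36715007807686 Frad 12.961878199153078 Ftan -2.1375616560631467 w 0.020259847128452857 62.81004846096039
t: 7.83
ee_pos: [0.5054, 0.0641, 0.1211]
tool_rot: [0.362, 3.12, -0.004]
wrist_force: [-1.7, -18.9, 13.7]
width: 0.0202
finger_force: 64.4
r 0.04902293093225463 deg 73.79392752181288 Frad -18.614494680709353 Ftan -3.5911329961338834 w 0.020223800260744572 64.35277819633484
t: 8.5
ee_pos: [0.4454, 0.0074, 0.1214]
tool_rot: [0.359, 3.113, 0.002]
wrist_force: [15.6, 4.5, -7.0]
width: 0.0204
finger_force: 62.0
r 0.04731639882959455 deg 191.7007356515471 Frad -16.17288019882833 Ftan -1.2218943136676663 w 0.020443836641524948 62.034632563591
t: 8.83
ee_pos: [0.4465, 0.0021, 0.1213]
tool_rot: [0.359, 3.115, 0.002]
wrist_force: [8.9, 1.2, -0.8]
width: 0.0206
finger_force: 62.4
r 0.047567240956870475 deg 198.23296444984072 Frad -8.827878084663293 Ftan 1.617224613070218 w 0.020570374106118387 62.38311409950256
```

View pics/end.png

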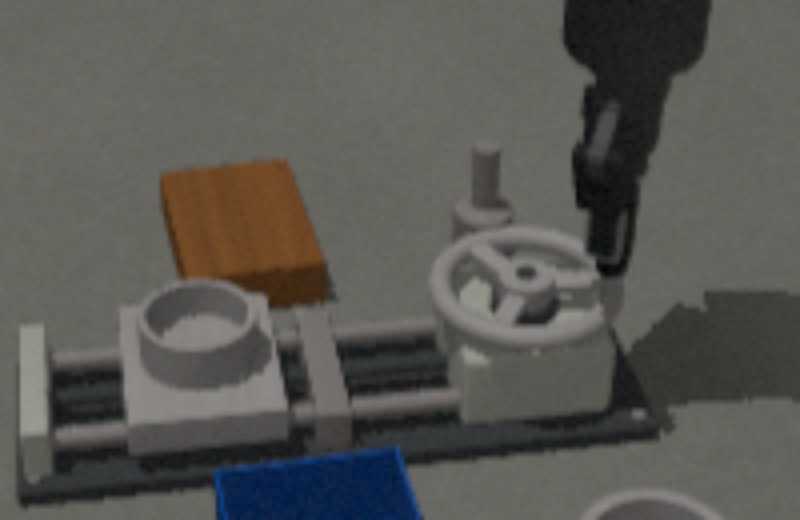

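The carriage has moved off the block by about two turns' worth (16 mm), and the spokes stand as they did at the stop. The bystanders in view (case, plug gauge, bin and ring edges) look unmoved. I'll let it settle and hand in.

```bash
python3 -m pendant '0 0 0 0 -0.0005 0 -1;0 0 0 0 -0.0005 0 -1;0 0 0 0 -0.0005 0 -1;0 0 0 0 -0.0005 0 -1'; python3 st.py; python3 -c "
from cell import manip;print(manip.job_done())"
```

```text
t: 9.22
ee_pos: [0.4465, 0.0021, 0.1213]
tool_rot: [0.358, 3.115, 0.002]
wrist_force: [9.9, 2.6, -2.4]
width: 0.0206
finger_force: 62.4
r 0.047549414959355815 deg 198.2166692156389 Frad -10.25398647306826 Ftan 0.6087304004611798 w 0.020597810319198835 62.3638379573822
the job is handed in; nothing more can be done
None
```

I wound the wheel clockwise to its stop, then back counter-clockwise two turns (within about 2° by the arm's position), and handed the job in at 9.2 s with the handle still gripped at about 62 N; I saw no bystander moved, and the hand-in returned no verdict.

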